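Open the clamped sample jar

TASK

Open the sample jar: its clamp knob has seized, so break it loose with a short firm twist anticlockwise and back it off until the screw's foot is out of the cup in the lid, then swing the bridge right aside. Lift the lid off by its boss and set it down gently, not dropped, flat and right way up on the floor of the steel tray, clear of the forceps; leave the bridge swung aside with its knob backed off, and the other things where they are.

Things in the scene. Friction and masses are not known exactly. Their poses are not given: they have to be found in the camera images.
- jar_axis (a point): Glass jar with vials in it, 107 mm over its metal rim, fixed on a grey base, an upright steel pillar (15 mm thick) each side, 78 mm from its axis. This point: jar axis at the rim's top, 100 mm above the worktop. z up, -y towards the pivot pillar, +y towards the hook pillar, +x (roughly away from the robot) the side to which the bridge swings open.
- knob_grip (a point): Black ribbed round clamp knob, 50 mm across, 30 mm tall, axis vertical, on the bridge 78 mm from its pivot; this point is on its axis half-way up, always 190 mm above the worktop. Can be gripped at any yaw, firmly (50 N or more). Turning it anticlockwise raises a steel spindle through it, 2.5 mm per rad; the spindle's sprung foot, 28 mm across, sits 3 mm deep in the lid's cup.
- clamp_knob (a joint): Angle of knob to bridge, rad: about 0 tight, grows anticlockwise from above (unscrewing), stop at 2.6. Seized: it sticks and slips, 0.5 to 1 N m at the start, fading until the foot lets go at about 0.5 rad; from there it turns freely (0.05 N m). It stays where left. The foot is out of the cup from 1.8 rad on; turn 2.2 or more before swinging the bridge.
- bridge_pivot (a point): Middle of the bridge's thickness on its vertical pivot axis (157 mm above the worktop), at the top of the pivot pillar. The bridge is a dark steel bar 26 mm wide, 12 mm thick and about 180 mm long. Frame: y along the bar towards its free end.
- bridge_end (a point): Middle of the tab at the free end of the bridge, 171 mm from the pivot, with the slot beside it that hooks round the hook pillar.
- bridge (a joint): Swing of the bridge about its pivot, rad: 0 closed across the lid; grows clockwise seen from above (free end to +x of the jar frame), stop 2.3. Light friction (0.2 N m), stays where left. Clears the lid from 1.2 on; 1.6 is comfortable. Blocked while the foot is in the cup. If it is swung by the gripped knob, turn the hand with the bridge, so that the knob is not turned.
- lid_boss (a point): Loose aluminium lid, 0.22 to 0.45 kg: plate 112 mm across, 11 mm thick; under it a plug 86 mm across, 8 mm deep, that sits in the jar's rim; on top a round boss to grip, 40 mm across, 21 mm tall, with a cup (31 mm wide, 3 mm deep) in its top. This point: boss axis, about half-way up, 30 mm above the plug's underside, 122 mm above the worktop when on the jar. z up.
- tray_floor (a point): Shallow steel tray, fixed, walls 16 mm high, inside 186 mm along its x, 246 mm along its y; its floor is 2 mm above the worktop. This point: middle of the tray, 3 mm above the worktop, z up. Forceps lie along the wall at x = +76 mm, parallel to y; the rest is empty. With the lid flat on the floor its lid_boss point is 32 mm above the worktop.
- forceps: Steel forceps, 115 x 15 x 9 mm, lying in the tray along one long wall; origin at the middle of their underside. Not to be disturbed.
- vial: Screw-cap vial, 34 mm across, 60 mm tall, standing behind the jar and tray; origin at its foot. Not to be disturbed.
- dropper: Dropper bottle, 33 mm across, 102 mm tall, standing behind the tray; origin at its foot. Not to be disturbed.

How it is judged:
By the outcome, as a careful person would: the job done as asked, in the order asked, and still so for the second after the job is handed in, with the robot touching nothing.
It also fails if it takes over 64 s, if anything falls off the work surface, if the arm or the gripper's body presses on something with over 40 N, if the wrist force passes 120 N, or if a joint passes its speed limit or range.

ROBOT

A 6-joint arm with a two-finger parallel gripper is mounted at the origin on a cart in front of the work surface, level with it; the furniture and walls round the work are solid. World frame = base frame: x ahead of the robot, y to its left, z up, the work surface at z = 0. Lengths are in m, angles in rad, forces in N, time in s.
With the tool pointing down it reaches from about 0.425 to 0.95 m from the base axis. Payload 14.7 kg.
Tool frame: the origin (TCP) lies at the very end of the fingers, on their centre line; the grasp point (between the pads) lies r.grip_depth behind it (r.grip_depth is the distance from the TCP to the grasp point, in m); z points along the fingers, y is the line along which they close (so a half turn about z gives the same grasp; the last joint's range is limited). The gripper opens to 85 mm and grips with 20 to 120 N. Pads are 22 mm wide; open, the fingers measure 114 mm over their backs; the gripper's body (76 mm by 85 mm) begins 54 mm behind the grasp point. The pads swing forward as they close: fully open they stand 13 mm farther back than shut.
Start: joints at [-1.356, 0.48, 1.596, -0, 1.065, -0.047], TCP at [0.168, -0.628, 0.231] pointing down, gripper open.
Joint ranges: [-2.75, 2.75], [-0.82, 2.05], [0.23, 2.67], [-1.56, 4.7], [0.09, 2.69], [-2.92, 2.92]. Speed limits (rad/s): [1.89, 1.89, 2.39, 3.01, 3.01, 3.01].

INTERFACE

Orientations are given as a unit quaternion [w, x, y, z].
In Python, from station import get_state, camera, get_calibration, workorder, r gives the robot as it stands. The module is installed in compiled form; this text tells all that it offers.
- The arm moves only by the tool step_arm, never from a script. Its argument "series" is a list of rows, each a list of 7 numbers: the shift along the tool's x, y, z in mm, then the turn, a rotation vector about the tool's x, y, z in degrees, then the opening, from 0 (shut) to 1 (fully open). In form: [[dx, dy, dz, rx, ry, rz, grip], ...]. A call has 1 to 8 rows; each row is the pose to reach, as a shift and turn from the pose commanded when the call began, along the tool's axes at that moment; what a row does not reach only later rows make up. A row lasts 1/10 s, in which the tool goes at most 50 mm and 8.59 degrees, less where a joint would pass 70% of its speed; a pose out of reach is approached as far as the arm can. A call with a gripper value outside its range is refused whole. The fingers move at their own pace and stop on an object; "squeeze" is the grip in N (left out, the last holds). Time passes only in rows, so rows that repeat a pose let the fingers close. It gives the time, the measured TCP pose, the force, the opening and the grip force at its end, in the units of the state.
- get_state(): the state, without advancing time (a new reading comes with each control period).
- camera(name): name is "scene" or "top" or "wrist"; returns the picture (400x640x3 uint8, red, green, blue); there is no depth.
- get_calibration(name): a dict with "fx", "fy", "cx", "cy" (pixels), "dist" ([k1, k2, p1, p2, k3] as OpenCV has them; the pictures are not rectified), "T" (4x4, takes a point from camera to world coordinates). Camera axes: x right, y up, looking along -z (the intrinsics and any distortion apply to the point x, -y, -z); pixel columns grow to the right and rows downward; lengths in m; the calibration is good to about 2 mm. A picture is of the moment at which its call begins: read the wrist's pose just before it. get_calibration takes no time and is no camera call; for the wrist camera it gives the pose at the moment of the call.
- workorder.finish_job(): hands the job in; it is judged then, once.
The state is a dict: "time_s": time; "qpos": joint angles; "qd": joint speeds; "joint_efforts": joint torques, N m; "eef_pos": TCP position; "tool_rot": TCP orientation; "ft_force": force on the tool from outside, world axes, zero at the start; "wrist_torque": the same for the moment, N m; "opening": opening from 0.0 (shut) to 1.0 (fully open); "gripper_force": force on a finger pad.
Only numpy, scipy, OpenCV 4.12 (cv2) and the standard library are available. Lean on these libraries where they do the work, as an engineer would, in place of code of your own. Each camera call takes 0.05 s, during which the arm holds its last target. There are 200 camera calls.

## Working session

There is one attempt and no reset: what is moved stays moved. The work goes in short steps, Python scripts to look and compute and a tool call to move; the robot and the scene stay as the last step left them, time stands still between calls to the robot, and variables do not carry over. Pictures are saved under pics/ and viewed, at most 10 in all, crops included, and the job is handed in when it is done.

Besides the shell and the picture viewer there is one more tool, called after ">>>" as name(argument=value, ...), one argument or row to a line, values as JSON. step_arm: Moves the arm, as the interface text tells. Its arguments: {"type":"object","properties":{"series":{"type":"array"},"squeeze":{"type":"number"}},"required":["series"]}

```bash
mkdir -p pics; cat > h.py <<'E'
import numpy as np, cv2
from station import get_state, camera, get_calibration, workorder, r
from scipy.spatial.transform import Rotation as R
def snap(n,f):
    c=get_calibration(n); im=camera(n); cv2.imwrite('pics/'+f,im[:,:,::-1]); return c
def KD(c): return np.array([[c['fx'],0,c['cx']],[0,c['fy'],c['cy']],[0,0,1.]]),np.array(c['dist'],float)
def ray(c,px):
    K,D=KD(c); u=cv2.undistortPoints(np.array([[px]],float),K,D)[0,0]
    T=np.array(c['T']); return T[:3,3], T[:3,:3]@np.array([u[0],-u[1],-1.])
def atz(c,px,z):
    o,d=ray(c,px); return o+d*(z-o[2])/d[2]
def proj(c,P):
    K,D=KD(c); T=np.array(c['T']); p=(np.atleast_2d(P)-T[:3,3])@T[:3,:3]*[1,-1,-1]
    return cv2.projectPoints(p,np.zeros(3),np.zeros(3),K,D)[0][:,0]
def tool():
    s=get_state(); q=np.array(s['tool_rot']); return np.array(s['eef_pos']),R.from_quat(q[[1,2,3,0]]),s
E
python3 - <<'E'
from h import *
import pickle
cs={n:snap(n,n+'0.png') for n in('top','scene')}
pickle.dump(cs,open('cs.pkl','wb'))
s=get_state();print(s,r.grip_depth)
for n in cs: print(n,np.round(cs[n]['T'],3).tolist(),cs[n]['fx'])
E
```

```text
{'time_s': 0.1, 'qpos': array([-1.35558891e+00,  4.80796590e-01,  1.59682188e+00,  7.30924962e-06,
        1.06508374e+00, -4.66179881e-02]), 'qd': array([ 1.63438864e-04, -1.35016241e-03, -1.42261000e-03,  1.76777644e-03,
        1.24982996e-03, -4.48846108e-05]), 'joint_efforts': array([-8.20755031e-05, -9.52256012e+01, -4.31041038e+01, -6.08234905e-05,
        5.28187724e-03, -9.03482004e-06]), 'eef_pos': array([ 0.16818032, -0.62747993,  0.23071463]), 'tool_rot': array([-5.53079529e-04,  9.91443242e-01,  1.30537312e-01, -4.35248405e-05]), 'ft_force': array([-0.02557847, -0.43999405, -0.16363839]), 'wrist_torque': array([ 0.00229306,  0.02152558, -0.00481906]), 'gripper_force': 0.0, 'opening': 1.0005276874829234} 0.0187
top [[-0.121, 0.969, -0.215, 0.382], [-0.993, -0.119, 0.024, 0.048], [-0.002, 0.216, 0.976, 1.041], [0.0, 0.0, 0.0, 1.0]] 374.39623742422106
scene [[-0.604, 0.332, -0.724, -0.182], [-0.797, -0.243, 0.553, 0.617], [0.008, 0.911, 0.412, 0.576], [0.0, 0.0, 0.0, 1.0]] 381.63461127042626
```

View pics/top0.png

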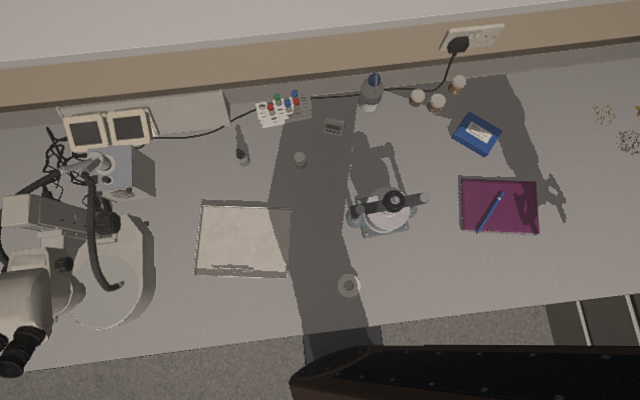

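View pics/scene0.png

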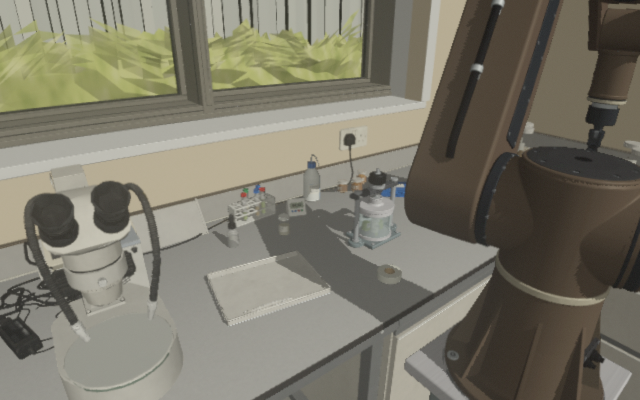

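Top: knob ≈(395,201), bridge from (352,213) to (425,197), tray corners ≈(202,201),(291,207),(287,277),(195,273), forceps ≈(240,267) at the near wall. I'll zoom in on the jar.

```bash
python3 - <<'E'
from h import *
import pickle
cs=pickle.load(open('cs.pkl','rb'))
im=cv2.imread('pics/top0.png'); a=cv2.resize(im[175:245,335:435],None,fx=5,fy=5,interpolation=2)
b=cv2.resize(im[190:290,185:305],None,fx=3.5,fy=3.5,interpolation=2)
im2=cv2.imread('pics/scene0.png'); d=cv2.resize(im2[165:250,335:415],None,fx=4.5,fy=4.5,interpolation=2)
o=np.zeros((360+350,0,3),np.uint8); o=np.zeros((600,800,3),np.uint8)
o[:350,:500]=a; o[:,500:]=0; dd=cv2.resize(d,(300,319)); o[:319,500:]=dd
bb=cv2.resize(b,(300,250)); o[350:,:300]=bb
cv2.imwrite('pics/crop0.png',o)
c=cs['top']
print('knob',atz(c,(395,200),.205), 'ends',atz(c,(352,213),.163),atz(c,(425,197),.163))
for p in((202,201),(291,207),(287,277),(195,273)): print(atz(c,p,.018))
print('forceps',atz(c,(240,267),.006),'vial',atz(c,(300,158),.06))
E
```

```text
knob [ 0.53598941 -0.1341278   0.205     ] ends [ 0.52495455 -0.03679237  0.163     ] [ 0.54223721 -0.21569989  0.163     ]
[0.63304544 0.35966104 0.018     ]
[0.58589645 0.11522069 0.018     ]
[0.3981171 0.1453013 0.018    ]
[0.43863557 0.38817606 0.018     ]
forceps [0.44027144 0.27042158 0.006     ] vial [0.71067085 0.07385177 0.06      ]
```

View pics/crop0.png

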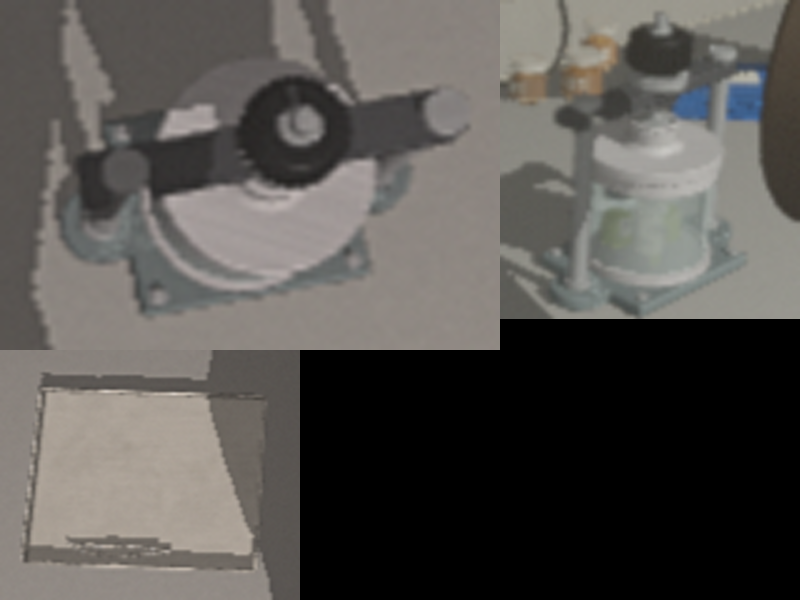

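The right-hand end (≈424,197) is the pivot and the left (≈360,209) the hook. The knob centre is ≈(394,201) and the forceps lie along the near wall of the tray. Now I'll move towards the knob.

>>> step_arm(
  series=[
    [60, -48, -12, 0, 0, 8, 1],
    [121, -96, -25, 0, 0, 16, 1],
    [181, -143, -37, 0, 0, 24, 1],
    [242, -191, -50, 0, 0, 32, 1],
    [302, -239, -60, 0, 0, 40, 1],
    [362, -287, -70, 0, 0, 48, 1],
    [423, -334, -80, 0, 0, 56, 1],
    [460, -370, -90, 0, 0, 60, 1],
  ],
)

```text
time_s: 0.9
eef_pos: [0.3935, -0.3239, 0.2894]
tool_rot: [0.0, 0.923, -0.385, -0.0]
ft_force: [1.1, -0.9, 0.0]
opening: 1.002
gripper_force: 0.0
```

```bash
cat >> h.py <<'E'
def rel(target,yaw=None):
    "shift in tool axes, mm, and rz deg needed for tool y at world angle yaw (deg), mod 180"
    p,q,s=tool(); d=q.inv().apply(np.array(target)-p)*1e3
    ya=np.degrees(np.arctan2(*q.as_matrix()[[1,0],1])); 
    rz=None if yaw is None else -(((yaw-ya)+90)%180-90)
    print('rel',d.round(1),'yaw',round(ya,1),'rz',rz,'q',np.round(s['qpos'],2),'p',p.round(4),'t',s['time_s'])
E
python3 - <<'E'
from h import *
rel((.536,-.134,.30))
import pickle
p,q,s=tool(); c=snap('wrist','w1.png'); pickle.dump(c,open('w1.pkl','wb'))
T=np.array(c['T']); print(q.inv().apply(T[:3,3]-p), (q.inv().as_matrix()@T[:3,:3]).round(2),c['fx'])
print(proj(c,[[.536,-.134,.205],[.541,-.214,.165]]))
E
```

```text
rel [ -34.9 -234.8  -10.7] yaw -135.3 rz None q [-0.75  0.22  1.84 -0.    1.08  1.61] p [ 0.3935 -0.3239  0.2894] t 0.9
[ 7.34645993e-02 -8.80818618e-05 -1.43021595e-01] [[ 0.    0.96  0.29]
 [ 1.   -0.   -0.  ]
 [-0.    0.29 -0.96]] 281.28041459731276
[[ 60.09823683 238.03906654]
 [132.29726115 163.51800937]]
```

View pics/w1.png

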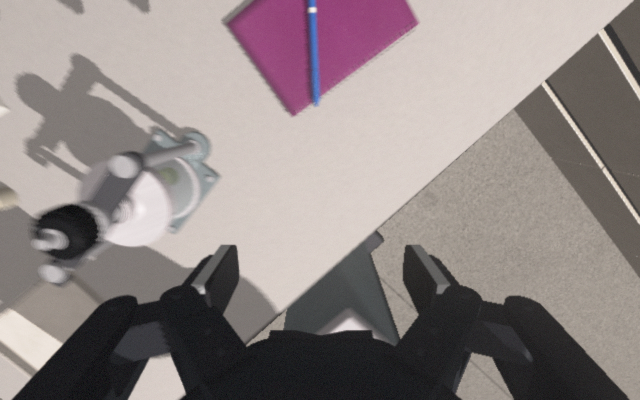

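The jar is at left, knob about (66,231), close to the estimate. I'll hover so that it sits in the wrist camera's view.

>>> step_arm(
  series=[
    [-16, -40, -4, 0, 0, 0, 1],
    [-32, -80, -8, 0, 0, 0, 1],
    [-48, -120, -11, 0, 0, 0, 1],
    [-64, -160, -13, 0, 0, 0, 1],
    [-80, -200, -15, 0, 0, 0, 1],
    [-92, -228, -18, 0, 0, 0, 1],
    [-95, -235, -20, 0, 0, 0, 1],
    [-95, -235, -20, 0, 0, 0, 1],
  ],
)

```text
time_s: 1.75
eef_pos: [0.4923, -0.091, 0.3093]
tool_rot: [0.0, 0.924, -0.382, -0.0]
ft_force: [-0.2, -0.5, 1.1]
opening: 1.001
gripper_force: 0.0
```

```bash
python3 - <<'E'
from h import *
import pickle
rel((.536,-.134,.30))
p,q,s=tool(); c=snap('wrist','w2.png'); pickle.dump(c,open('w2.pkl','wb'))
print(s['qd'].round(3),proj(c,[[.536,-.134,.205],[.541,-.214,.165]]))
E
```

```text
rel [61.4 -0.4  9.3] yaw -134.9 rz None q [-0.24  0.19  1.83 -0.    1.12  2.11] p [ 0.4923 -0.091   0.3093] t 1.75
[-0.04  -0.004  0.012 -0.009 -0.005 -0.023] [[319.97698408 125.99229206]
 [376.96023134  58.07168884]]
```

View pics/w2.png

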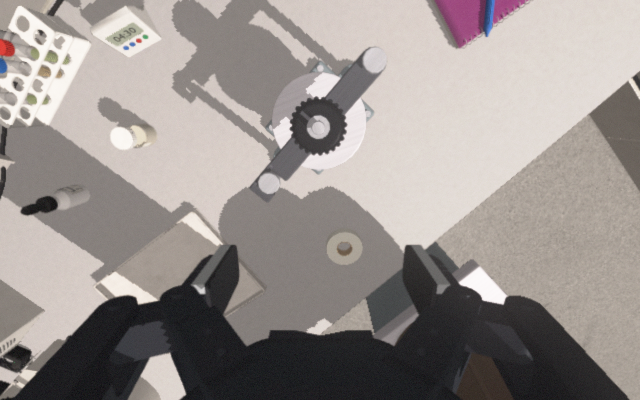

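Knob centre ≈(319,126), pivot cap ≈(373,60), hook pillar top ≈(269,183). The prediction matches within a pixel or so.

```bash
python3 - <<'E'
from h import *
import pickle
c=pickle.load(open('w2.pkl','rb'))
k=atz(c,(319.5,126.5),.2);a=atz(c,(373,60),.168);b=atz(c,(269,183),.163)
print(k,a,b,np.linalg.norm(k-a),np.linalg.norm(a-b),np.degrees(np.arctan2(b[1]-a[1],b[0]-a[0])), (a+b)/2)
rel((k[0],k[1],.174))
E
```

```text
[ 0.53581799 -0.13322375  0.2       ] [ 0.5423897  -0.20954954  0.168     ] [ 0.53104516 -0.05274401  0.163     ] 0.08302297133116197 0.15729486257441583 94.13801800168206 [ 0.53671743 -0.13114677  0.1655    ]
rel [ 60.3  -1.8 135.2] yaw -134.9 rz None q [-0.25  0.19  1.83 -0.    1.12  2.11] p [ 0.4919 -0.0919  0.3092] t 1.8
```

>>> step_arm(
  series=[
    [25, -1, 20, 0, 0, 0, 1],
    [50, -2, 45, 0, 0, 0, 1],
    [60, -2, 70, 0, 0, 0, 1],
    [60, -2, 90, 0, 0, 0, 1],
    [60, -2, 110, 0, 0, 0, 1],
    [60, -2, 125, 0, 0, 0, 1],
    [60, -2, 134, 0, 0, 0, 1],
    [60, -2, 134, 0, 0, 0, 1],
  ],
)

```text
time_s: 2.6
eef_pos: [0.5348, -0.1336, 0.1743]
tool_rot: [0.0, 0.924, -0.383, -0.001]
ft_force: [-0.2, 0.5, 0.3]
opening: 1.001
gripper_force: 0.0
```

>>> step_arm(
  series=[
    [0, 0, 0, 0, 0, 0, 1],
    [0, 0, 0, 0, 0, 0, 0.4],
    [0, 0, 0, 0, 0, 0, 0.3],
    [0, 0, 0, 0, 0, 0, 0.3],
    [0, 0, 0, 0, 0, 0, 0.3],
    [0, 0, 0, 0, 0, 0, 0.3],
    [0, 0, 0, 0, 0, 0, 0.3],
    [0, 0, 0, 0, 0, 0, 0.3],
  ],
  squeeze=40,
)

```text
time_s: 3.4
eef_pos: [0.5371, -0.1323, 0.1765]
tool_rot: [-0.001, 0.924, -0.383, 0.001]
ft_force: [2.5, 6.8, 10.1]
opening: 0.575
gripper_force: 40.3
```

```bash
python3 - <<'E'
from h import *
rel((.536,-.1325,.174)); s=get_state(); print(s['ft_force'],s['wrist_torque'],s['gripper_force'],s['opening'])
E
```

```text
rel [-0.7  0.9  2.5] yaw -135.0 rz None q [-0.3   0.41  1.88  0.    0.85  2.06] p [ 0.5371 -0.1323  0.1765] t 3.4
[ 2.47437861  6.81216157 10.0925966 ] [ 1.23290263 -0.5727506   0.04967833] 40.319854617118835 0.575077288101952
```

>>> step_arm(
  series=[
    [0.7, -2.5, -2, 0, 0, 0, 0.3],
    [0.7, -2.5, -2, 0, 0, 0, 0.3],
    [0.7, -2.5, -2, 0, 0, -4, 0.3],
    [0.7, -2.5, -2, 0, 0, -10, 0.3],
    [0.7, -2.5, -2, 0, 0, -16, 0.3],
    [0.7, -2.5, -2, 0, 0, -22, 0.3],
    [0.7, -2.5, -2, 0, 0, -28, 0.3],
    [0.7, -2.5, -2, 0, 0, -28, 0.3],
  ],
  squeeze=100,
)

```text
time_s: 4.2
eef_pos: [0.5372, -0.1322, 0.1767]
tool_rot: [0.0, 0.989, -0.146, -0.001]
ft_force: [-1.2, -9.5, -14.1]
opening: 0.56
gripper_force: 109.1
```

```bash
python3 - <<'E'
from h import *
rel((.536,-.1325,.174)); s=get_state(); print(s['ft_force'],s['wrist_torque'],s['gripper_force'],s['opening'])
E
```

```text
rel [-1.1  0.7  2.7] yaw -106.7 rz None q [-0.3   0.41  1.88 -0.    0.86  1.57] p [ 0.5372 -0.1322  0.1767] t 4.2
[ -1.15621103  -9.48556132 -14.10400432] [-1.21886056  0.10778971  0.07107768] 109.11532759666443 0.5595767528800039
```

>>> step_arm(
  series=[
    [0, 1.5, 2, 0, 0, -7, 0.3],
    [0, 1.5, 2, 0, 0, -14, 0.3],
    [0, 1.5, 2, 0, 0, -21, 0.3],
    [0, 1.5, 2, 0, 0, -28, 0.3],
    [0, 1.5, 2, 0, 0, -35, 0.3],
    [0, 1.5, 2, 0, 0, -42, 0.3],
    [0, 1.5, 2, 0, 0, -49, 0.3],
    [0, 1.5, 2, 0, 0, -56, 0.3],
  ],
)

```text
time_s: 5.0
eef_pos: [0.538, -0.1325, 0.1765]
tool_rot: [0.0, 0.942, 0.336, 0.001]
ft_force: [-3.0, 4.5, 14.2]
opening: 0.553
gripper_force: 112.1
```

>>> step_arm(
  series=[
    [0, 0, 0, 0, 0, -7, 0.3],
    [0, 0, 0, 0, 0, -14, 0.3],
    [0, 0, 0, 0, 0, -21, 0.3],
    [0, 0, 0, 0, 0, -28, 0.3],
    [0, 0, 0, 0, 0, -35, 0.3],
    [0, 0, 0, 0, 0, -42, 0.3],
    [0, 0, 0, 0, 0, -49, 0.3],
    [0, 0, 0, 0, 0, -56, 0.3],
  ],
)

```text
time_s: 5.8
eef_pos: [0.5382, -0.1327, 0.1765]
tool_rot: [0.001, 0.674, 0.739, 0.001]
ft_force: [0.4, 3.8, 12.5]
opening: 0.557
gripper_force: 112.0
```

```bash
python3 - <<'E'
from h import *
rel((.536,-.1325,.174)); s=get_state(); print(s['ft_force'],s['wrist_torque'],s['gripper_force'],s['opening'])
p,q,s=tool(); c=snap('wrist','w3.png'); c2=snap('scene','s3.png')
a=cv2.imread('pics/w3.png');b=cv2.imread('pics/s3.png')
o=np.zeros((400,800,3),np.uint8); o[:250,:400]=cv2.resize(a,(400,250)); o[:,400:]=cv2.resize(b[150:250,325:425],(400,400),interpolation=2)
cv2.imwrite('pics/m3.png',o)
E
```

```text
rel [ 0.4 -2.2  2.5] yaw 5.3 rz None q [-0.3   0.41  1.88  0.    0.85 -0.39] p [ 0.5382 -0.1327  0.1765] t 5.8
[ 0.38614482  3.84189232 12.45457652] [ 0.72480776  0.62818386 -0.00433488] 112.00217127799988 0.5569023081834996
```

View pics/m3.png

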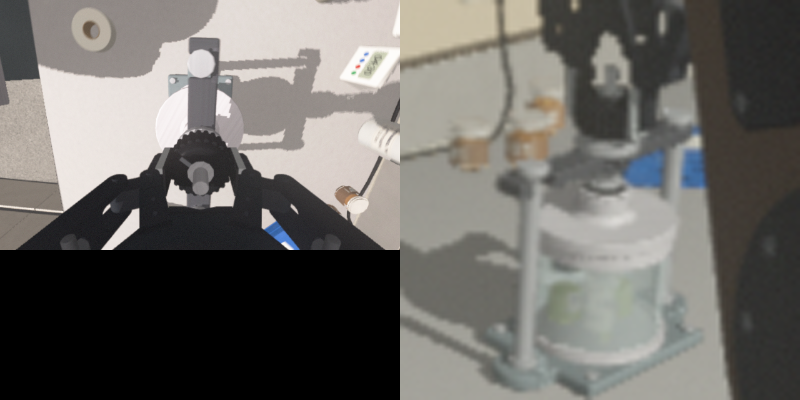

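The knob turned with the hand by about 140° with no slip (its mark kept its place relative to the fingers), and the foot is out of the cup. Next I swing the bridge, turning the hand with it.

>>> step_arm(
  series=[
    [0, 0, -1.5, 0, 0, 0, 0.3],
    [-1, 10.8, -1.5, 0, 0, 8, 0.3],
    [-3.5, 21.4, -1.5, 0, 0, 16, 0.3],
    [-7.5, 31.6, -1.5, 0, 0, 24, 0.3],
    [-12.8, 41.1, -1.5, 0, 0, 32, 0.3],
    [-19.4, 49.7, -1.5, 0, 0, 40, 0.3],
    [-27.1, 57.4, -1.5, 0, 0, 48, 0.3],
    [-27.1, 57.4, -1.5, 0, 0, 48, 0.3],
  ],
  squeeze=80,
)

```text
time_s: 6.7
eef_pos: [0.5976, -0.1557, 0.1766]
tool_rot: [0.0, 0.918, 0.397, -0.0]
ft_force: [0.1, -2.4, -1.9]
opening: 0.558
gripper_force: 110.3
```

```bash
python3 - <<'E'
from h import *
P=np.array([.5424,-.2103]);a=np.radians(94-48); k=P+.078*np.array([np.cos(a),np.sin(a)])
rel((k[0],k[1],.1765)); s=get_state(); print(s['ft_force'],s['wrist_torque'])
E
```

```text
rel [ 0.4 -1.8  0.1] yaw -43.2 rz None q [-0.3   0.49  1.73 -0.    0.92  0.45] p [ 0.5976 -0.1557  0.1766] t 6.7
[ 0.14747983 -2.38258148 -1.94999722] [-0.18454513  0.26626696 -0.05005541]
```

Going smoothly with little force; second half.

>>> step_arm(
  series=[
    [-1, 10.8, 0, 0, 0, 8, 0.3],
    [-3.5, 21.4, 0, 0, 0, 16, 0.3],
    [-7.5, 31.6, 0, 0, 0, 24, 0.3],
    [-12.8, 41.1, 0, 0, 0, 32, 0.3],
    [-19.4, 49.7, 0, 0, 0, 40, 0.3],
    [-27.1, 57.4, 0, 0, 0, 48, 0.3],
    [-27.1, 57.4, 0, 0, 0, 48, 0.3],
    [-27.1, 57.4, 0, 0, 0, 48, 0.3],
  ],
)

```text
time_s: 7.5
eef_pos: [0.6199, -0.2139, 0.1766]
tool_rot: [-0.0, 1.0, -0.006, -0.001]
ft_force: [-4.8, -2.3, -3.3]
opening: 0.558
gripper_force: 110.3
```

>>> step_arm(
  series=[
    [0, 0, 0, 0, 0, 0, 0.7],
    [0, 0, 0, 0, 0, 0, 1],
    [0, 0, 0, 0, 0, 0, 1],
    [0, 0, 0, 0, 0, 0, 1],
    [0, 0, -20, 0, 0, 0, 1],
    [0, 0, -50, 0, 0, 0, 1],
    [0, 0, -90, 0, 0, 0, 1],
    [0, 0, -100, 0, 0, 0, 1],
  ],
)

```text
time_s: 8.3
eef_pos: [0.6225, -0.2145, 0.2814]
tool_rot: [0.001, 1.0, -0.008, 0.003]
ft_force: [0.1, -0.3, 0.1]
opening: 1.001
gripper_force: 0.0
```

```bash
python3 - <<'E'
from h import *
rel((.537,-.1315,.25),94)
E
```

```text
rel [-87.1 -81.6  30.8] yaw -91.0 rz -4.954220351172239 q [-0.38  0.45  1.52  0.    1.17  1.21] p [ 0.6225 -0.2145  0.2814] t 8.3
```

>>> step_arm(
  series=[
    [-13, -4, 0, 0, 0, -8.5, 1],
    [-26, -8, 0, 0, 0, -17, 1],
    [-40, -12, 0, 0, 0, -25, 1],
    [-55, -17, 0, 0, 0, -33, 1],
    [-70, -22, 0, 0, 0, -41, 1],
    [-85, -28, 0, 0, 0, -49, 1],
    [-99, -33, 0, 0, 0, -57, 1],
    [-99, -33, 0, 0, 0, -65, 1],
  ],
)

```text
time_s: 9.1
eef_pos: [0.5207, -0.1785, 0.2767]
tool_rot: [-0.0, 0.846, 0.533, -0.0]
ft_force: [0.1, 0.3, 0.0]
opening: 0.998
gripper_force: 0.0
```

>>> step_arm(
  series=[
    [0, 0, 0, 0, 0, 0, 1],
    [0, 0, 0, 0, 0, 0, 1],
  ],
)

```text
time_s: 9.3
eef_pos: [0.5225, -0.1793, 0.2768]
tool_rot: [0.0, 0.849, 0.528, 0.0]
ft_force: [0.2, -0.5, -0.4]
opening: 1.002
gripper_force: 0.0
```

```bash
python3 - <<'E'
from h import *
import pickle
p,q,s=tool(); c=snap('wrist','w4.png'); pickle.dump(c,open('w4.pkl','wb'))
print(proj(c,[[.537,-.1315,.132]])); rel((.537,-.1315,.1145))
c2=snap('top','t4.png'); im=cv2.imread('pics/w4.png')
t=cv2.imread('pics/t4.png')[170:290,185:445]; o=np.zeros((600,640,3),np.uint8);o[:400]=im;o[400:,:433]=cv2.resize(t,(433,200));cv2.imwrite('pics/m4.png',o)
E
```

```text
[[312.65663991 136.92783458]]
rel [ 49.2  -8.2 162.2] yaw -26.2 rz None q [-0.39  0.3   1.77  0.    1.08  0.07] p [ 0.5226 -0.1793  0.2767] t 9.35
```

View pics/m4.png

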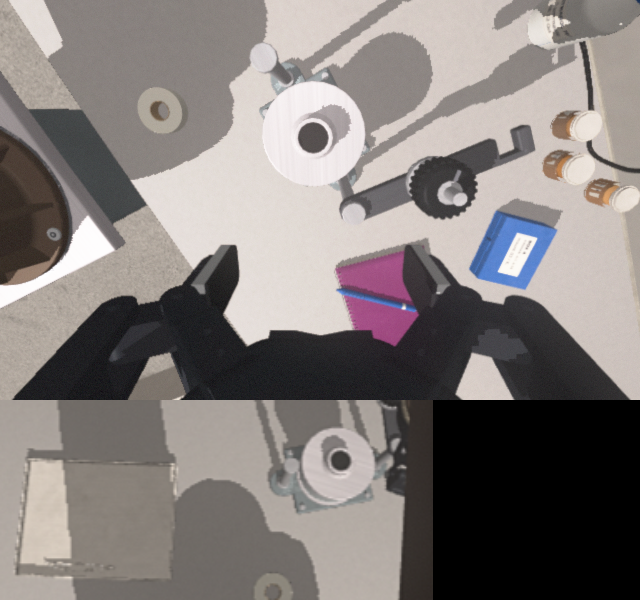

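The bridge is well aside with the knob out of the way. The boss is at ≈(313,138), 1 px from the prediction. Descending to grip.

>>> step_arm(
  series=[
    [25, -4, 20, 0, 0, 0, 1],
    [49, -8, 45, 0, 0, 0, 1],
    [49, -8, 80, 0, 0, 0, 1],
    [49, -8, 115, 0, 0, 0, 1],
    [49, -8, 140, 0, 0, 0, 1],
    [49, -8, 152, 0, 0, 0, 1],
    [49, -8, 158, 0, 0, 0, 1],
    [49, -8, 158, 0, 0, 0, 1],
  ],
)

```text
time_s: 10.2
eef_pos: [0.5368, -0.1318, 0.1188]
tool_rot: [-0.0, 0.848, 0.53, -0.0]
ft_force: [-0.5, -0.0, -0.1]
opening: 0.997
gripper_force: 0.0
```

>>> step_arm(
  series=[
    [0, 0, 0, 0, 0, 0, 1],
    [0, 0, 0, 0, 0, 0, 0.6],
    [0, 0, 0, 0, 0, 0, 0.2],
    [0, 0, 0, 0, 0, 0, 0.2],
    [0, 0, 0, 0, 0, 0, 0.2],
    [0, 0, 0, 0, 0, 0, 0.2],
    [0, 0, 0, 0, 0, 0, 0.2],
    [0, 0, 0, 0, 0, 0, 0.2],
  ],
  squeeze=60,
)

```text
time_s: 11.0
eef_pos: [0.537, -0.1318, 0.1197]
tool_rot: [0.0, 0.848, 0.53, 0.0]
ft_force: [-2.3, 0.9, 13.4]
opening: 0.441
gripper_force: 58.6
```

```bash
python3 - <<'E'
from h import *
rel((.537,-.1315,.1145)); s=get_state(); print(s['ft_force'],s['wrist_torque'],s['gripper_force'],s['opening'])
E
```

```text
rel [ 0.3 -0.2  5.2] yaw -26.0 rz None q [-0.3   0.49  1.93 -0.    0.73  0.16] p [ 0.537  -0.1318  0.1197] t 11.0
[-2.26604239  0.93783516 13.36529387] [0.02083696 0.31356344 0.04898967] 58.638134450884536 0.4406718607484677
```

>>> step_arm(
  series=[
    [0, 0, -3, 0, 0, 0, 0.2],
    [0, 0, -8, 0, 0, 0, 0.2],
    [0, 0, -18, 0, 0, 0, 0.2],
    [0, 0, -35, 0, 0, 0, 0.2],
    [0, 0, -60, 0, 0, 0, 0.2],
    [0, 0, -85, 0, 0, 0, 0.2],
    [0, 0, -105, 0, 0, 0, 0.2],
    [0, 0, -115, 0, 0, 0, 0.2],
  ],
  squeeze=80,
)

```text
time_s: 11.8
eef_pos: [0.5372, -0.1319, 0.2361]
tool_rot: [0.001, 0.848, 0.53, 0.001]
ft_force: [0.6, -0.1, -4.6]
opening: 0.427
gripper_force: 80.6
```

```bash
python3 - <<'E'
from h import *
rel((.528,.25,.23)); s=get_state(); print(s['ft_force'],s['wrist_torque'],s['gripper_force'],s['opening'])
E
```

```text
rel [ 339.2 -175.7    5.8] yaw -26.0 rz None q [-0.3   0.34  1.82  0.    0.98  0.16] p [ 0.5372 -0.1319  0.2361] t 11.8
[ 0.59088875 -0.12517073 -4.55467108] [0.01613277 0.02164745 0.00985727] 80.64765309914947 0.42730191574952187
```

>>> step_arm(
  series=[
    [15, -8, 0, 0, 0, 0, 0.2],
    [40, -21, 0, 0, 0, 0, 0.2],
    [75, -39, 0, 0, 0, 0, 0.2],
    [110, -57, 0, 0, 0, 0, 0.2],
    [145, -75, 0, 0, 0, 0, 0.2],
    [180, -93, 0, 0, 0, 0, 0.2],
    [205, -106, 0, 0, 0, 0, 0.2],
    [220, -114, 0, 0, 0, 0, 0.2],
  ],
)

```text
time_s: 12.6
eef_pos: [0.5294, 0.1187, 0.2331]
tool_rot: [-0.0, 0.848, 0.531, -0.001]
ft_force: [0.2, -0.4, -2.3]
opening: 0.427
gripper_force: 80.6
```

>>> step_arm(
  series=[
    [0, 0, 0, 0, 0, 0, 0.2],
    [0, 0, 0, 0, 0, 0, 0.2],
  ],
)

```text
time_s: 12.8
eef_pos: [0.5299, 0.1164, 0.2332]
tool_rot: [-0.0, 0.848, 0.53, -0.001]
ft_force: [0.4, -0.8, -3.9]
opening: 0.424
gripper_force: 80.6
```

```bash
python3 - <<'E'
from h import *
import pickle
c=snap('wrist','w5.png'); pickle.dump(c,open('w5.pkl','wb'))
print(proj(c,[[.514,.252,.003],[.633,.36,.018],[.586,.115,.018],[.398,.145,.018],[.4386,.388,.018]]).round()); rel((.528,.25,.1))
E
```

```text
[[261.  77.]
 [308. -77.]
 [361. 153.]
 [222. 194.]
 [140. -10.]]
rel [119.8 -60.5 133.3] yaw -26.0 rz None q [ 0.16  0.33  1.84 -0.    0.97  0.61] p [0.5301 0.1159 0.2333] t 12.85
```

View pics/w5.png

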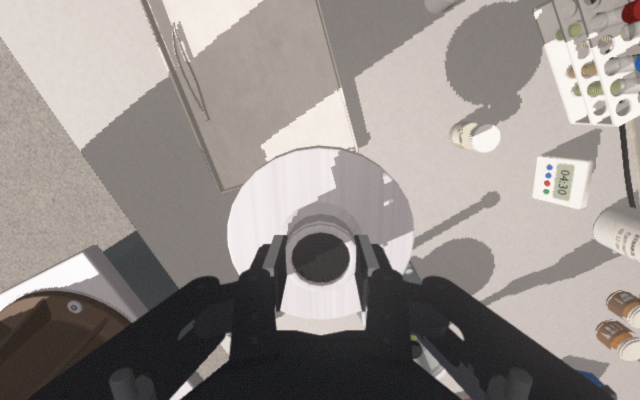

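Tray corners at (221,190) and (357,148) agree with the estimate within ~5 mm. The lid is level in the grip and the forceps are at upper left (~(190,70)).

>>> step_arm(
  series=[
    [20, -10, 0, 0, 0, 0, 0.2],
    [50, -25, 5, 0, 0, 0, 0.2],
    [85, -43, 15, 0, 0, 0, 0.2],
    [110, -56, 35, 0, 0, 0, 0.2],
    [121, -61, 65, 0, 0, 0, 0.2],
    [121, -61, 100, 0, 0, 0, 0.2],
    [121, -61, 130, 0, 0, 0, 0.2],
    [121, -61, 150, 0, 0, 0, 0.2],
  ],
)

```text
time_s: 13.65
eef_pos: [0.5279, 0.2502, 0.0815]
tool_rot: [-0.0, 0.848, 0.53, -0.001]
ft_force: [0.1, -1.6, -3.4]
opening: 0.428
gripper_force: 80.7
```

>>> step_arm(
  series=[
    [0, 0, 5, 0, 0, 0, 0.2],
    [0, 0, 5, 0, 0, 0, 0.2],
    [0, 0, 5, 0, 0, 0, 0.2],
  ],
)

```text
time_s: 13.95
eef_pos: [0.5296, 0.2514, 0.0798]
tool_rot: [0.0, 0.848, 0.53, 0.001]
ft_force: [-0.4, -0.1, -3.5]
opening: 0.429
gripper_force: 80.7
```

```bash
python3 - <<'E'
from h import *
c=snap('top','t6.png'); im=cv2.imread('pics/t6.png')[180:290,185:305]; cv2.imwrite('pics/t6c.png',cv2.resize(im,None,fx=5,fy=5,interpolation=2))
rel((.528,.252,.0297)); p=tool()[0]
print('lid corner check', proj(c,[[p[0],p[1],p[2]+.012]]))
E
```

```text
rel [-0.3 -1.8 50.3] yaw -26.0 rz None q [ 0.39  0.58  1.87 -0.    0.69  0.85] p [0.5297 0.2515 0.08  ] t 14.0
lid corner check [[237.47554006 229.54385953]]
```

View pics/t6c.png

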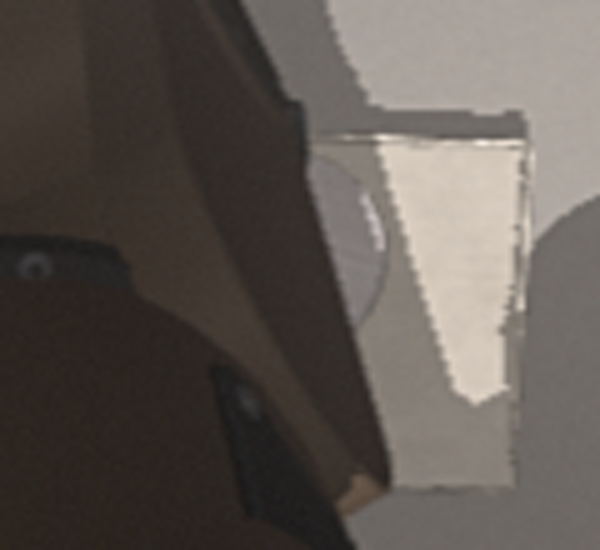

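The lid is inside the tray outline with clearance at the far wall; I'll shift ~6 mm towards the robot and lower gently.

>>> step_arm(
  series=[
    [-2.6, -5.4, 10, 0, 0, 0, 0.2],
    [-2.6, -5.4, 22, 0, 0, 0, 0.2],
    [-2.6, -5.4, 33, 0, 0, 0, 0.2],
    [-2.6, -5.4, 40, 0, 0, 0, 0.2],
    [-2.6, -5.4, 43, 0, 0, 0, 0.2],
    [-2.6, -5.4, 45, 0, 0, 0, 0.2],
    [-2.6, -5.4, 46, 0, 0, 0, 0.2],
    [-2.6, -5.4, 46, 0, 0, 0, 0.2],
  ],
)

```text
time_s: 14.8
eef_pos: [0.523, 0.2516, 0.0329]
tool_rot: [0.0, 0.848, 0.53, 0.0]
ft_force: [0.1, -0.7, -3.8]
opening: 0.428
gripper_force: 80.8
```

>>> step_arm(
  series=[
    [0, 0, 0, 0, 0, 0, 0.2],
    [0, 0, 1, 0, 0, 0, 0.2],
    [0, 0, 1, 0, 0, 0, 0.2],
    [0, 0, 2, 0, 0, 0, 0.2],
    [0, 0, 2, 0, 0, 0, 0.2],
    [0, 0, 2, 0, 0, 0, 0.2],
  ],
)

```text
time_s: 15.4
eef_pos: [0.5228, 0.2515, 0.0308]
tool_rot: [-0.0, 0.848, 0.53, -0.0]
ft_force: [-0.5, -0.3, -3.3]
opening: 0.428
gripper_force: 80.8
```

>>> step_arm(
  series=[
    [0, 0, 0.5, 0, 0, 0, 0.2],
    [0, 0, 1, 0, 0, 0, 0.2],
    [0, 0, 1, 0, 0, 0, 0.2],
    [0, 0, 1, 0, 0, 0, 0.2],
  ],
)

```text
time_s: 15.8
eef_pos: [0.5228, 0.2515, 0.0298]
tool_rot: [-0.0, 0.848, 0.53, -0.0]
ft_force: [-0.3, -0.6, -3.5]
opening: 0.425
gripper_force: 80.8
```

>>> step_arm(
  series=[
    [0, 0, 0.5, 0, 0, 0, 0.2],
    [0, 0, 1, 0, 0, 0, 0.2],
    [0, 0, 1, 0, 0, 0, 0.2],
    [0, 0, 1, 0, 0, 0, 0.2],
  ],
)

```text
time_s: 16.2
eef_pos: [0.5228, 0.2516, 0.0296]
tool_rot: [0.0, 0.848, 0.53, 0.0]
ft_force: [-5.3, -1.7, 13.8]
opening: 0.424
gripper_force: 82.7
```

Contact made; ease the pressure and grip, then open.

>>> step_arm(
  series=[
    [0, 0, -0.5, 0, 0, 0, 0.3],
    [0, 0, -0.5, 0, 0, 0, 0.4],
    [0, 0, -0.5, 0, 0, 0, 0.45],
    [0, 0, -0.5, 0, 0, 0, 0.5],
    [0, 0, -0.5, 0, 0, 0, 0.6],
    [0, 0, -0.5, 0, 0, 0, 0.8],
    [0, 0, -0.5, 0, 0, 0, 0.9],
    [0, 0, -0.5, 0, 0, 0, 0.9],
  ],
  squeeze=20,
)

```text
time_s: 17.0
eef_pos: [0.5228, 0.2516, 0.0293]
tool_rot: [0.0, 0.848, 0.53, 0.0]
ft_force: [0.4, -0.5, 0.4]
opening: 0.9
gripper_force: 0.0
```

>>> step_arm(
  series=[
    [0, 0, -8, 0, 0, 0, 0.9],
    [0, 0, -25, 0, 0, 0, 0.9],
    [0, 0, -60, 0, 0, 0, 0.9],
    [0, 0, -100, 0, 0, 0, 0.9],
    [0, 0, -145, 0, 0, 0, 0.9],
    [-30, 15, -180, 0, 0, 0, 0.9],
    [-70, 35, -200, 0, 0, 0, 0.9],
    [-100, 50, -210, 0, 0, 0, 0.9],
  ],
)

```text
time_s: 17.8
eef_pos: [0.5244, 0.1383, 0.2423]
tool_rot: [0.001, 0.848, 0.53, 0.002]
ft_force: [-0.5, 0.7, -0.1]
opening: 0.901
gripper_force: 0.0
```

```bash
python3 - <<'E'
from h import *
c=snap('wrist','w7.png'); d=snap('scene','s7.png')
a=cv2.imread('pics/w7.png'); b=cv2.imread('pics/s7.png')[150:340,190:430]
o=np.zeros((600,640,3),np.uint8); o[:400]=a; o[400:,:253]=cv2.resize(b,(253,200)); t=snap('top','t7.png'); o[400:,253:]=cv2.resize(cv2.imread('pics/t7.png')[170:290,185:445],(387,200)); cv2.imwrite('pics/m7.png',o)
print(proj(c,[[.5228,.2515,.042]]),get_state()['time_s'],get_state()['ft_force'])
E
```

```text
[[275.79996882  87.0826736 ]] 17.95 [-0.3816311  -0.161586   -0.51352552]
```

View pics/m7.png

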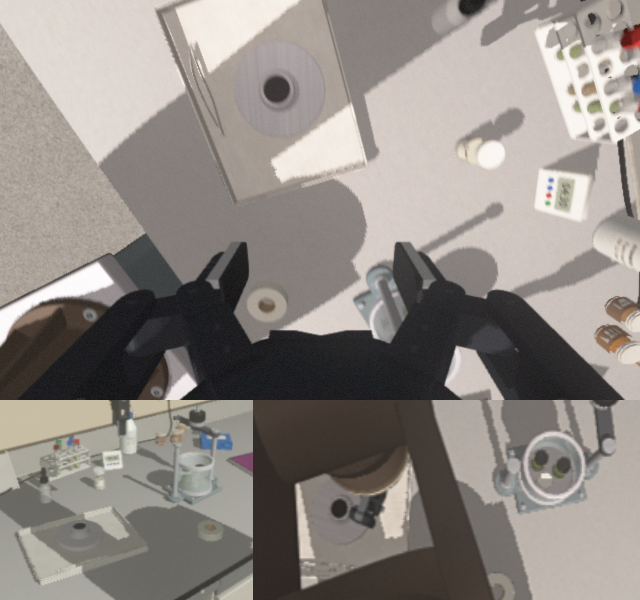

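The lid lies flat in the tray with its boss at ≈(276,88), as predicted. It is clear of the forceps, the jar is open and the bridge is aside. The arm is touching nothing, so I'm handing the job in.

```bash
python3 -c "
from station import workorder
print(workorder.finish_job())"
```

```text
the job is handed in; nothing more can be done
None
```

The jar is open and the job handed in: the knob was backed off by about 140° (2.45 rad), the bridge swung aside by about 96° (1.68 rad), and the lid set down gently, flat and right way up in the tray, clear of the forceps, at about 18 s of the 64 s allowed.

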